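# Turn the board over in its soldering stand and lock it

### The arm

A 6-joint arm with a two-finger parallel gripper is mounted at the origin on a cart in front of the work surface, level with it; the furniture and walls round the work are solid. World frame = base frame: x ahead of the robot, y to its left, z up, the work surface at z = 0. Lengths are in m, angles in rad, forces in N, time in s.
With the tool pointing down it reaches from about 0.325 to 0.875 m from the base axis. Payload 4.4 kg.
Tool frame: the origin (TCP) lies at the very end of the fingers, on their centre line; the grasp point (between the pads) lies 19 mm behind it (arm.grip_point_offset is the distance from the TCP to the grasp point, in m); z points along the fingers, y is the line along which they close (so a half turn about z gives the same grasp; the last joint's range is limited). The gripper opens to 85 mm and grips with 20 to 120 N. Pads are 22 mm wide; open, the fingers measure 114 mm over their backs; the gripper's body (76 mm by 85 mm) begins 54 mm behind the grasp point. The pads swing forward as they close: fully open they stand 13 mm farther back than shut.
Start: joints at [1.095, 0.207, 1.542, -0, 1.393, -0.15], TCP at [0.184, 0.545, 0.231] pointing down, gripper open.
Joint ranges: [-2.73, 2.73], [-0.86, 2.22], [0.23, 2.46], [-1.11, 4.25], [0.08, 2.63], [-2.82, 2.82]. Speed limits (rad/s): [2.79, 2.79, 3.14, 3.14, 3.14, 3.14].

### API

Orientations are given as a rotation vector (axis times angle).
In Python, from bench import arm gives the robot as it stands. Calls block until the motion is done:
- arm.move_pose(position, orientation): joint-space move of the TCP to a pose.
- arm.movel(position, vel=0.15, attitude=None): straight line of the TCP; attitude=None keeps the orientation; vel is the mean speed in m/s.
- arm.goto_joints(angles): joint-space move.
- arm.open_gripper() and arm.grasp(force=None): open the fingers fully, or close them until they stop; force is the grip in N (None keeps the last).
- arm.sleep(seconds).
- arm.ik(position, orientation): joint angles nearest the present ones, or None.
- arm.get_obs(): the state.
- arm.snapshot(name): name is "scene" or "side" or "wrist"; returns the picture (480x640x3 uint8, red, green, blue); there is no depth.
- arm.get_calibration(name): a dict with "fx", "fy", "cx", "cy" (pixels), "T" (4x4, takes a point from camera to world coordinates); the wrist camera has in their place "tool_from_camera" (4x4, takes a point from camera to tool coordinates, whose origin is the TCP and whose axes are the flange's). Camera axes: x right, y up, looking along -z (the intrinsics and any distortion apply to the point x, -y, -z); pixel columns grow to the right and rows downward; lengths in m; the calibration is good to about 2 mm. A picture is of the moment at which its call begins: read the wrist's pose just before it. get_calibration takes no time and is no camera call.
A pose or a line that the arm cannot do raises arm.IKError and nothing moves.
- arm.sign_off(): hands the job in; it is judged then, once.
The state is a dict: "time_s": time; "joint_positions": joint angles; "dq": joint speeds; "joint_torque": joint torques, N m; "tcp_pos": TCP position; "ee_rot": TCP orientation; "wrist_force": force on the tool from outside, world axes, zero at the start; "torque": the same for the moment, N m; "width": opening from 0.0 (shut) to 1.0 (fully open); "grip_force": force on a finger pad.
Only numpy, scipy, OpenCV 4.12 (cv2) and the standard library are available. Lean on these libraries where they do the work, as an engineer would, in place of code of your own. Each camera call takes 0.05 s, during which the arm holds its last target. There are 200 camera calls.

### The job

Turn the circuit board over in its soldering stand so that the solder side can be touched up: press down the raised front end of the locking pawl to free the frame, push the frame's back rail down and then the other rail over the top until the board lies level with its solder side up, and press the back end of the pawl fully home so that the frame is locked again. Only push, gently, with the fingertips: do not grip, force or fling the frame, do not shove or lift the stand, and leave the tools lying round it where they are.

Things in the scene. Friction and masses are not known exactly. Their poses are not given: they have to be found in the camera images.
- stand: grey soldering stand, loose on rubber feet, 2.4 kg. Origin on the bench under the middle of the frame's pivot; x to the back (away from the robot), y along the pivot to the left, z up. Posts (12 mm) at y = +-91 mm; pivot along y at x = 0, z = 95 mm. Feet at y = 79 to 119 mm on either side, x = -80 to +56 mm; under the frame only a cross bar 25 mm high
- board_frame (a joint): angle of the frame (110 mm across the pivot, 148 along it, 12 thick) with the board. 0 = level, component side up (start); grows as the back rail goes down and the front rail rises and passes over to the back; pi = solder side up. Cushioned stops at -0.03 and pi + 0.03. Stiff (0.10 N m): stays where left. Parts up to 21 mm high on the component side, none over 4 mm from x = 11 mm to the back rail
- pawl (a joint): angle of the locking pawl, a dark steel rocker outside the left post, pivot along y at x = -36, y = 105, z = 117 mm of the stand. 0 = nose down in a notch of the index disc (locked), 0.5 = fully released (stop). Stiff (0.06 N m): stays where left. The disc has a notch for either level position; the nose goes home only with the frame within about 0.06 of 0 or pi, else it stops on the rim above 0.15
- rail_back (a point): middle of the frame rail that is at the back at the start, 50 mm from the pivot, on its centre line (the rail is 10 mm wide and 12 mm thick, so its faces are 6 mm above and below); moves with the frame and ends at the front
- rail_front (a point): middle of the other rail, at the front at the start, likewise 50 mm from the pivot; moves with the frame and ends at the back
- release_pad (a point): centre of the top of the pawl's front pad, 26 x 22 mm, which slopes up towards the robot at 0.5 rad when locked (centre of its top at x = -68, y = 106, z = 147 mm of the stand); pressed down to its stop it is level (top at x = -78, z = 128 mm) and the pawl is released
- lock_pad (a point): centre of the top of the pawl's back pad, 28 x 22 mm, right above the nose; when locked it is level with its top at x = 6, y = 106, z = 137 mm of the stand, when released it slopes up to the back (centre at about x = -9, z = 155 mm); press it down to lock
- tweezers: steel tweezers, 18 x 135 x 8 mm, lying on the bench between the stand's feet, in front of its cross bar; must not be disturbed; origin at the centre of the underside
- flux_brush: thin brush, 9 x 118 x 9 mm, lying on the bench between the stand's feet, behind its cross bar; must not be disturbed; origin at the centre of the underside
- mouse: white computer mouse, 56 x 98 x 36 mm, to the left of the stand; must not be disturbed; origin at the centre of the underside
- solder_reel: reel of solder, 45 mm across, 28 mm high, left of the mouse; must not be disturbed; origin at the centre of the underside
- flux_bottle: white dropper bottle, 40 mm across, 97 mm high, left of the reel; must not be disturbed; origin at the centre of the underside
- driver: screwdriver with a banded handle, 150 mm long, 22 mm high, left of the bottle; must not be disturbed; origin at the centre of the underside

How it is judged:
By the outcome, as a careful person would: the job done as asked, in the order asked, and still so for the second after the job is handed in, with the robot touching nothing.
It also fails if it takes over 53 s, if anything falls off the work surface, if the arm or the gripper's body presses on something with over 40 N, if the wrist force passes 120 N, or if a joint passes its speed limit or range.

## Working session

There is one attempt and no reset: what is moved stays moved. The work goes in short steps, each a Python script; the robot and the scene stay as the last script left them, time stands still between calls to the robot, and variables do not carry over. Pictures are saved under pics/ and viewed, at most 10 in all, crops included, and the job is handed in when it is done.

```bash
mkdir -p pics; ls
python3 - <<'E'
from bench import arm
import cv2
for n in("scene","side"):
    cv2.imwrite(f"pics/{n}0.png",arm.snapshot(n)[:,:,::-1])
    c=arm.get_calibration(n);print(n,c)
print(arm.get_calibration("wrist"));o=arm.get_obs();print(o["time_s"],o["ee_rot"],o["width"])
E
```

```text
pics
scene {'fx': 566.671595864551, 'fy': 566.671595864551, 'cx': 315.2301651870967, 'cy': 232.1130093836427, 'T': array([[ 0.51019617,  0.51722121, -0.68715506, -0.21705177],
       [-0.85999826,  0.31622152, -0.40050836, -0.52229515],
       [ 0.0101418 ,  0.79528999,  0.60614435,  0.74331195],
       [ 0.        ,  0.        ,  0.        ,  1.        ]])}
side {'fx': 474.6551862299025, 'fy': 474.6551862299025, 'cx': 316.0675101875306, 'cy': 228.18399035111153, 'T': array([[-0.9561523 ,  0.13465849, -0.26007666,  0.22340839],
       [-0.29171936, -0.35926439,  0.88646992,  0.85750149],
       [ 0.02593442,  0.92346965,  0.38279396,  0.55155467],
       [ 0.        ,  0.        ,  0.        ,  1.        ]])}
{'fx': 409.93709495259066, 'fy': 409.93709495259066, 'cx': 319.07169367000546, 'cy': 235.4596688935612, 'tool_from_camera': array([[-8.14798498e-04,  9.54133879e-01,  2.99379151e-01,
         7.70171257e-02],
       [ 9.99999667e-01,  7.91353440e-04,  1.99549964e-04,
         6.45824535e-04],
       [-4.65173395e-05,  2.99379214e-01, -9.54134207e-01,
        -1.42125308e-01],
       [ 0.00000000e+00,  0.00000000e+00,  0.00000000e+00,
         1.00000000e+00]])}
0.1 [-0.50936302 -3.0993706   0.00324451] 1.0026327164545936
```

View pics/scene0.png

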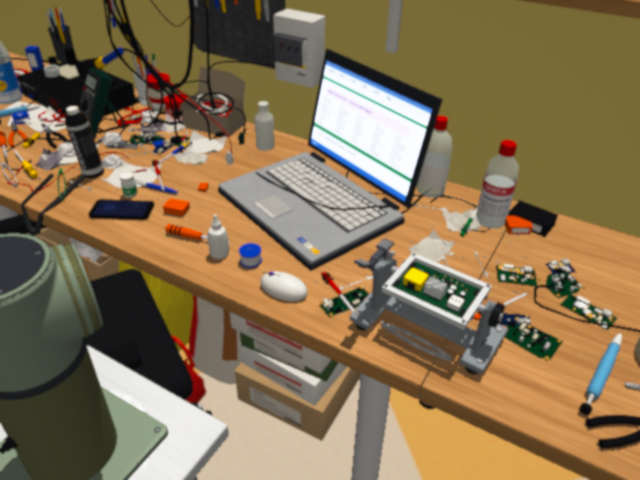

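View pics/side0.png

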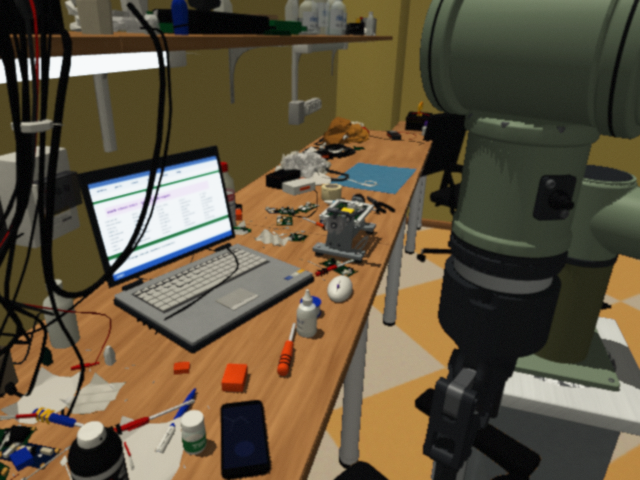

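The scene view shows the stand at about (430,310), with the pawl on its left post at about (378,260). The mouse is at (284,286). I'll enlarge the stand in both views.

Run:
```python
import cv2
a=cv2.imread("pics/scene0.png")[225:375,340:520]
cv2.imwrite("pics/c1.png",cv2.resize(a,None,fx=4,fy=4,interpolation=cv2.INTER_CUBIC))
```

```text
(no output)
```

View pics/c1.png

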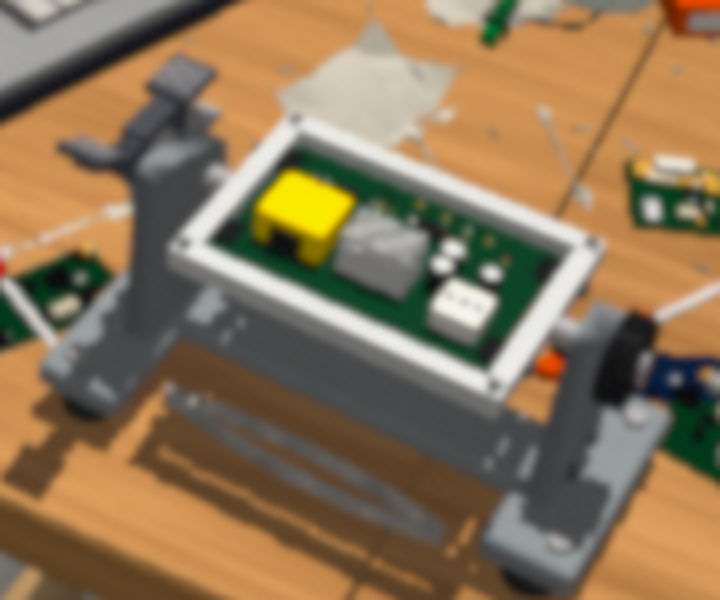

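Crop (4x, offset 340,225): the frame's corner screws are at (296,122) back left, (183,243) front left, (592,244) back right and (494,385) front right. The lock pad is at (183,77) and the release pad at (90,150). I'll fit the stand's pose to these.

```bash
cat > h.py <<'E'
import numpy as np, cv2
from scipy.optimize import least_squares
from scipy.spatial.transform import Rotation as R
from bench import arm
def proj(P,c,T):
    p=(np.asarray(P)-T[:3,3])@T[:3,:3]
    return np.c_[c["cx"]+c["fx"]*p[:,0]/-p[:,2], c["cy"]-c["fy"]*p[:,1]/-p[:,2]]
def W(s,P): # stand -> world
    P=np.atleast_2d(P); c,n=np.cos(s[2]),np.sin(s[2])
    return np.c_[s[0]+c*P[:,0]-n*P[:,1], s[1]+n*P[:,0]+c*P[:,1], P[:,2]]
def fit(views,s0):  # views: (P,uv,calib,T)
    f=lambda s:np.concatenate([(proj(W(s,P),c,T)-uv).ravel() for P,uv,c,T in views])
    return least_squares(f,s0)
E
python3 - <<'E'
from h import *
P=np.array([[50,69,101],[-50,69,101],[50,-69,101],[-50,-69,101],[6,106,137],[-68,106,147]])/1e3
uv=np.array([[296,122],[183,243],[592,244],[494,385],[183,77],[90,150]])/4+[340,225]
c=arm.get_calibration("scene")
for n in(4,6):
    r=fit([(P[:n],uv[:n],c,c["T"])],[.5,-.2,0]);print(r.x,r.fun.round(1))
s=r.x
print(arm.ik(W(s,[[-.02,.106,.3]])[0],[0,np.pi,0]))
E
```

```text
[ 0.48958683 -0.34683699 -0.08182766] [-0.1 -0.5  0.3  0.2 -0.1  0.  -0.1  0.3]
[ 0.48930041 -0.34692783 -0.08152929] [-0.1 -0.4  0.2  0.3 -0.1  0.1 -0.1  0.4 -0.5 -0.2  0.6 -0.3]
[-0.62665239  0.0743671   1.54944568  0.          1.51777987 -2.19744871]
```

```bash
cat >> h.py <<'E'
S=np.array([0.4893,-0.3469,-0.0815])
def ori(s=S): return (R.from_euler("z",s[2])*R.from_euler("x",np.pi)).as_rotvec()
def L(x,y,z,v=.15,s=S): arm.movel(W(s,[[x/1e3,y/1e3,z/1e3]])[0],vel=v)
def st():
    o=arm.get_obs(); f=o["wrist_force"]; return round(o["time_s"],2),np.round(o["tcp_pos"],4),np.round(f,1)
E
python3 - <<'E'
from h import *
c=arm.get_calibration("scene")
for u,v,z in[(315,260,.02),(402,212,.02),(218,190,.02),(284,300,0),(218,258,0),(184,237,0)]:
    d=c["T"][:3,:3]@[(u-c["cx"])/c["fx"],-(v-c["cy"])/c["fy"],-1]; o=c["T"][:3,3]; print((u,v),(o+d*(z-o[2])/d[2]).round(3))
arm.grasp(20)
p=W(S,[[-.09,.03,.29]])[0]
print(p,arm.ik(p,ori()))
arm.move_pose(p,ori()); arm.sleep(.3)
o=arm.get_obs(); np.savez("w.npz",p=o["tcp_pos"],r=o["ee_rot"])
cv2.imwrite("pics/w1.png",arm.snapshot("wrist")[:,:,::-1]); print(st(),o["width"])
E
```

```text
(315, 260) [ 0.524 -0.09   0.02 ]
(402, 212) [ 0.766 -0.171  0.02 ]
(218, 190) [0.624 0.231 0.02 ]
(284, 300) [ 0.415 -0.088  0.   ]
(218, 258) [0.448 0.093 0.   ]
(184, 237) [0.465 0.199 0.   ]
[ 0.40204103 -0.3096727   0.29      ] [-0.82702366  0.01989136  1.62659656  0.          1.49510474  0.82527266]
(4.31, array([ 0.4022, -0.3095,  0.29  ]), array([ 0.1, -1.2, -0.1])) 0.004497811729440718
```

View pics/w1.png

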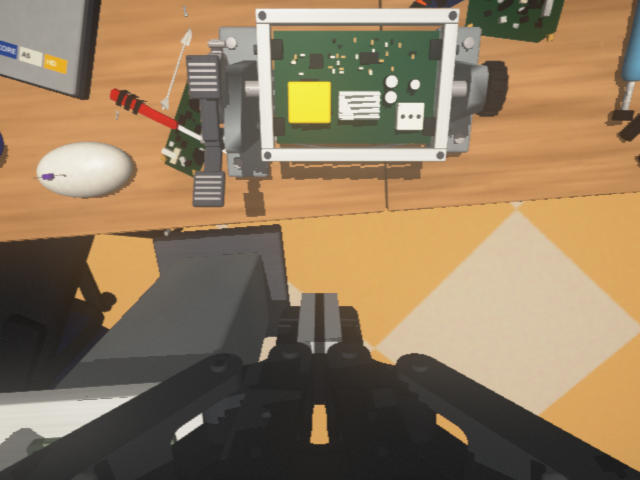

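The wrist view is sharp. Screws are at (263,15), (453,16), (268,155) and (441,155), the lock pad is at about (203,77) and the release pad at (208,189). The pawl is locked. I'll fit both views together, then press the release pad.

Run:
```python
from h import *
P=np.array([[50,69,101],[50,-69,101],[-50,69,101],[-50,-69,101],[6,106,137],[-68,106,147]])/1e3
uw=np.array([[263,15],[453,16],[268,155],[441,155],[203,77],[208,189]],float)
us=np.array([[296,122],[592,244],[183,243],[494,385],[183,77],[90,150]])/4+[340,225]
c=arm.get_calibration("scene"); cw=arm.get_calibration("wrist")
w=np.load("w.npz"); T=np.eye(4); T[:3,:3]=R.from_rotvec(w["r"]).as_matrix(); T[:3,3]=w["p"]; T=T@cw["tool_from_camera"]
a=fit([(P,uw,cw,T)],S); b=fit([(P,uw,cw,T),(P,us,c,c["T"])],S)
print(a.x,a.fun.round(1)); print(b.x,b.fun.round(1))
s=b.x
open("h.py","a").write(f"S=np.array({s.tolist()})\n")
# ori/L defaults bind early: pass s explicitly here
def press(x,y,z0,z1,fmax):
    L(x,y,z0+12,.2,s); arm.sleep(.2); f0=arm.get_obs()["wrist_force"][2]
    z=z0
    L(x,y,z,.08,s)
    while z>z1:
        z-=1.5; L(x,y,z,.04,s); f=arm.get_obs()["wrist_force"][2]-f0
        print(round(z,1),round(f,1),end="; ")
        if f>fmax: break
    print(st())
L(-79,109,190,.25,s)
press(-79,109,156,125,7)
L(-79,109,175,.2,s)
cv2.imwrite("pics/s2.png",arm.snapshot("scene")[:,:,::-1]); print(st())
a=cv2.imread("pics/s2.png")[205:355,340:520]
cv2.imwrite("pics/c2.png",cv2.resize(a,None,fx=4,fy=4,interpolation=cv2.INTER_CUBIC))
```

```text
[ 0.48905167 -0.34393679 -0.08241509] [-0.3  0.5  0.1 -0.4 -0.2  0.2 -0.2  0.4  0.3 -0.1  0.3 -0.6]
[ 0.48913011 -0.34442354 -0.0825116 ] [ 0.3  0.3  0.8 -0.6  0.3  0.1  0.4  0.2  1.  -0.3  0.9 -0.7 -1.4 -0.8
 -1.6 -0.3 -1.2 -0.2 -1.7 -0.1 -1.9 -0.6 -0.9 -0.8]
154.5 -0.2; 153.0 -0.3; 151.5 0.6; 150.0 0.9; 148.5 0.9; 147.0 0.9; 145.5 0.1; 144.0 0.5; 142.5 1.1; 141.0 -0.4; 139.5 -0.6; 138.0 -0.6; 136.5 0.1; 135.0 -0.1; 133.5 0.6; 132.0 -1.1; 130.5 -0.6; 129.0 0.0; 127.5 3.9; 126.0 10.4; (10.73, array([ 0.4195, -0.2294,  0.1276]), array([-4.2,  3. , 10.8]))
(11.18, array([ 0.4191, -0.229 ,  0.1745]), array([-0.1,  0.8, -0.1]))
```

View pics/c2.png

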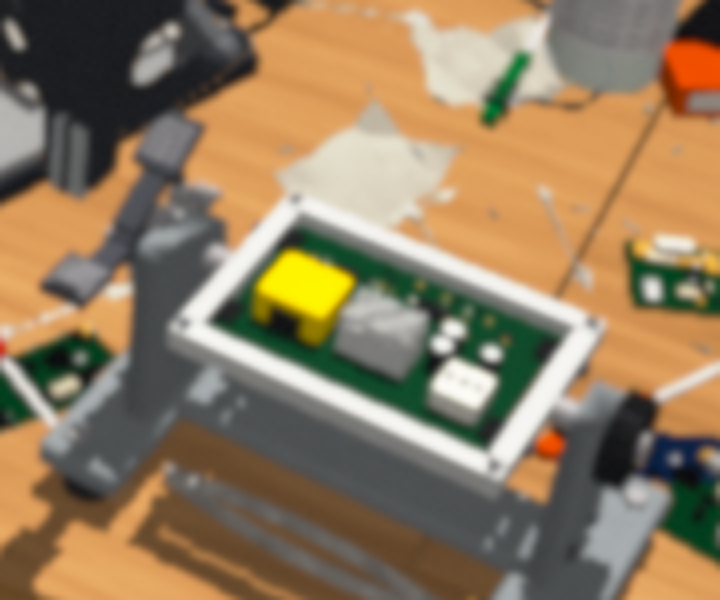

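The pawl is released: its front pad is level at crop (80,275) and its back pad is up at (170,145). The stand hasn't moved. Next I'll push the back rail down to about 42°.

```bash
sed -i 's/s=S)/s=None)/g; s/def L(\(.*\)$/def L(\1/' h.py
python3 - <<'E'
t=open("h.py").read().replace("W(s,[[x/1e3","W(S if s is None else s,[[x/1e3").replace('"z",s[2]','"z",(S if s is None else s)[2]')
open("h.py","w").write(t)
E
python3 - <<'E'
from h import *
L(62,0,185,.3); L(60,0,112,.2); print(st())
for th in np.radians(np.arange(0,43,7)):
    c,n=np.cos(th),np.sin(th)
    L(48*c+6*n+11,0,95-48*n+6*c,.06); print(st()[2],end=" ")
print(st())
L(65,0,100,.15);L(65,0,195,.35); L(-75,0,195,.4); print(st())
cv2.imwrite("pics/s3.png",arm.snapshot("scene")[:,:,::-1])
a=cv2.imread("pics/s3.png")[205:355,340:520]
cv2.imwrite("pics/c3.png",cv2.resize(a,None,fx=4,fy=4,interpolation=cv2.INTER_CUBIC))
E
```

```text
(12.43, array([ 0.5484, -0.3486,  0.1122]), array([ 0.5,  0.2, -0.7]))
[-1.3  0.6 -0.4] [ 0.7  0.3 -0.1] [0.4 0.  0.2] [-0.2 -0.2  0.1] [0.  0.7 0. ] [0.5 0.2 0.6] [-0.6  0.2  0.5] (14.27, array([ 0.539 , -0.3483,  0.0667]), array([-0.6,  0.2,  0.5]))
(15.58, array([ 0.4121, -0.3368,  0.1924]), array([0.3, 0.7, 0.2]))
```

View pics/c3.png

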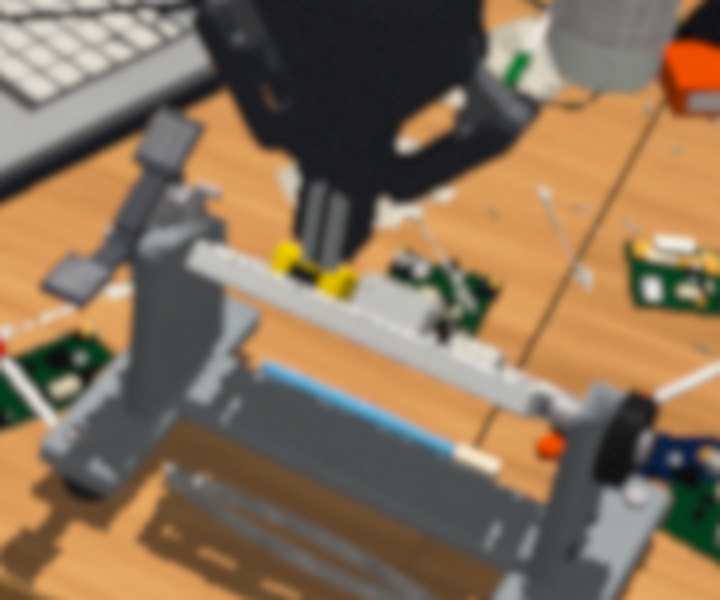

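The frame is tilted about 40° and the view runs nearly along its face, with the raised front rail along (200,250)–(560,410). The stand and tools haven't moved. Next I'll push the front rail over the top.

Run:
```python
from h import *
L(-75,0,117,.25); print(st())
for d in range(38,91,7):
    th=np.radians(d);c,n=np.cos(th),np.sin(th)
    L(-55*c-6*n-11,0,95+55*n-6*c-8,.06); print(d,st()[2],end=" ")
for d in range(94,153,7):
    th=np.radians(d);c,n=np.cos(th),np.sin(th)
    L(-50*c-6*n-11,0,95+50*n-6*c,.06); print(d,st()[2],end=" ")
print(st())
x,z=-50*c-17*1,95+50*n-6*c
L(30,0,150,.15); L(53,0,142,.15)
f0=arm.get_obs()["wrist_force"][2]
z=128; L(53,0,z,.1)
while z>101:
    z=max(z-3,101); L(53,0,z,.06); f=arm.get_obs()["wrist_force"][2]-f0; print(z,round(f,1),end="; ")
    if f>9: break
arm.sleep(.2);print(st())
L(53,0,185,.3); L(-75,60,215,.4)
print(st())
cv2.imwrite("pics/s4.png",arm.snapshot("scene")[:,:,::-1])
a=cv2.imread("pics/s4.png")[205:355,340:520]
cv2.imwrite("pics/c4.png",cv2.resize(a,None,fx=4,fy=4,interpolation=cv2.INTER_CUBIC))
```

```text
(16.09, array([ 0.4149, -0.3378,  0.1161]), array([-0.1, -0.2,  1.1]))
38 [-0.1  0.2 -0.6] 45 [-0.1  1.3 -0.2] 52 [-1.8  1.9  1.8] 59 [-1.9  0.7  1.3] 66 [ 0.5  0.1 -0.2] 73 [-0.2  0.5  0.9] 80 [ 0.2 -1.   0.4] 87 [ 0.2 -0.1 -0.3] 94 [-0.5 -0.3  0.3] 101 [ 0.4  0.  -0.4] 108 [ 0.4 -0.2  0.2] 115 [-0.5 -0.4 -0.5] 122 [-0.5 -0.3  0.4] 129 [ 0.3  0.6 -0.1] 136 [0.5 0.8 0.3] 143 [0.4 0.3 0.4] 150 [-0.4  0.1 -0.8] (20.67, array([ 0.5185, -0.3467,  0.1248]), array([-0.4,  0.1, -0.8]))
125 1.7; 122 1.7; 119 2.8; 116 0.8; 113 0.5; 110 -0.8; 107 -0.5; 104 -0.3; 101 -0.4; (24.03, array([ 0.5417, -0.3486,  0.1007]), array([ 0.4, -0.9,  0.1]))
(24.98, array([ 0.418 , -0.2774,  0.2138]), array([ 0.4,  0.1, -0.1]))
```

View pics/c4.png

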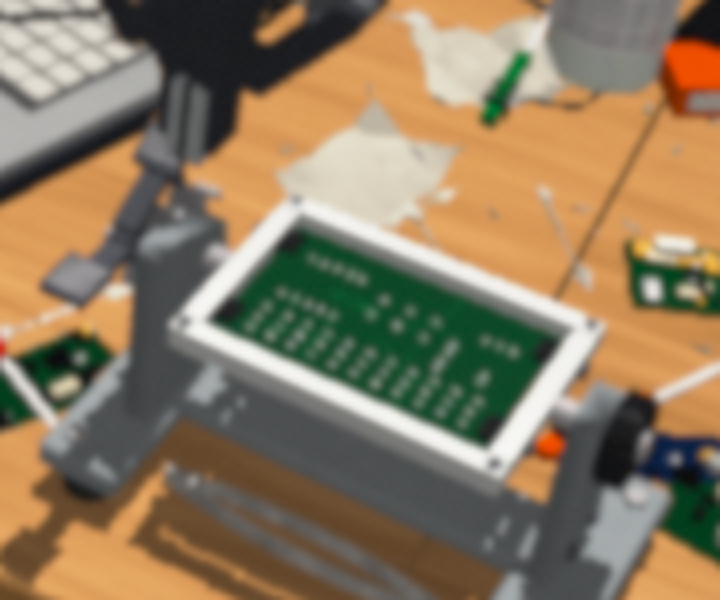

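The solder side is up, and the frame corners sit at the same pixels as when it started level. Next I'll press the lock pad home.

Run:
```python
from h import *
L(2,109,215,.3); L(4,109,178,.2); arm.sleep(.2); f0=arm.get_obs()["wrist_force"][2]
z=165; L(4,109,z,.1)
while z>132:
    z-=1.5; L(4,109,z,.04); f=arm.get_obs()["wrist_force"][2]-f0; print(z,round(f,1),end="; ")
    if f>11: break
arm.sleep(.2);print(st())
L(4,109,190,.2); L(-75,60,260,.4)
arm.sleep(.2);print(st())
o=arm.get_obs(); np.savez("w2.npz",p=o["tcp_pos"],r=o["ee_rot"])
im=np.hstack([arm.snapshot("scene")[205:355,340:540,::-1].repeat(2,0).repeat(2,1),cv2.resize(arm.snapshot("wrist")[:300,:,::-1],(640,300))[:,100:500]])
cv2.imwrite("pics/c5.png",im)
```

```text
163.5 -1.3; 162.0 -2.2; 160.5 1.0; 159.0 2.4; 157.5 4.3; 156.0 2.7; 154.5 1.4; 153.0 0.1; 151.5 -0.2; 150.0 -1.2; 148.5 -0.8; 147.0 -1.4; 145.5 0.5; 144.0 -0.2; 142.5 -0.9; 141.0 0.1; 139.5 -0.3; 138.0 0.9; 136.5 3.3; 135.0 10.0; 133.5 15.4; (31.75, array([ 0.5026, -0.2363,  0.1364]), array([-3.7,  3.3, 16.6]))
(32.83, array([ 0.419 , -0.2771,  0.2576]), array([-0.8,  0.4, -0.4]))
```

View pics/c5.png

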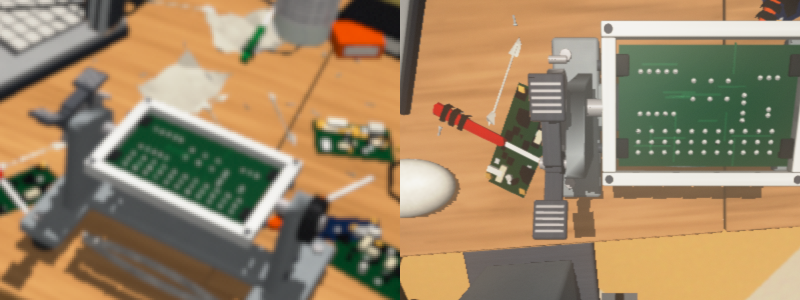

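The pad stopped firmly at z = 136.4 mm, against 137 mm expected for locked. The pawl looks as it did when locked at the start: front pad raised and back pad level at (90,78). The frame is level, and the stand and tools are in place, so I'm handing in.

```bash
python3 -c "
from bench import arm
print(arm.sign_off())"
```

```text
the job is handed in; nothing more can be done
None
```

The board now lies level with its solder side up and the pawl is pressed home, with the stand and visible tools looking undisturbed in the last pictures; I handed the job in at about 33 s of the 53 s allowed, and no verdict came back.

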